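# Close the stock stop's swing arm into its fork and pin it

## Task

On the bench, swing the stock stop's arm all the way into its fork, then take the steel locking pin out of its wooden block and thread it down through the fork's upper ear, the eye of the arm and the lower ear until its collar sits flush on the upper ear. Feel for the hole and push gently, never forcing the pin against the stop. Let go of it at the end, and leave the jar, the wrench, the wood offcut and the yellow tape roll where they are.

Things in the scene. Friction and masses are not known exactly. Their poses are not given: they have to be found in the camera images.
- stop_base: Fixed stock stop. Origin at bench level, z up, y along its grey base rail (70 x 280 mm, 8 thick, y -80 to 200). Its steel fork has two level ears 50 (x) by 64 (y) mm, 10 thick: tops at z = 30 and z = 80, one vertical 13.5 mm hole through both (1 mm chamfers). Web on their +x side, open to -x. The clamped fork, with hinge and arm, sits anywhere along a slot in y: hole at x = 0, y = -14 to 14 mm, not measured.
- hole_low (a point): Mark on the level of the upper ear's top (z = 80 of the stop), x = 0, y = -18 of the stop. Axes as the stop's. The hole's true centre lies 4 to 32 mm (s, unknown, fixed for the run) from here along +y, exact in x: feel for it by sliding the nose lightly along the ear.
- hinge_low (a point): Mark on the level of the top of the arm's vertical hinge (28 mm boss, z = 66 of the stop), at y = 132 of the stop. The true hinge lies the same s (4 to 32 mm) from here along +y, always 150 mm from the hole.
- swing_arm (a joint): Flat bar arm, 30 wide, z = 44 to 56 of the stop; eye (14 mm hole) 150 mm from the hinge. 0: along the stop's -y, eye in line with the ears. Angle a (rad) grows opening to -x: eye lies towards (-sin a, -cos a). Stop at -0.009 (eye 1.4 mm past line). Stiff, 0.45 N m, stays where left; pushing the tapered pin draws the eye true. Black upright handle, 16 mm thick, top z = 115, 70 mm from hinge; needs 7 N.
- pin: Loose steel pin, about 120 g, upright. Origin at its nose's end, z up along it. Shank 12 mm in diameter, nose tapering to 10 over 4 mm. Round collar 24 mm in diameter, underside z = 68, top z = 74; above it a flat grip lug 28 (x) by 12 (y) mm, z = 74 to 110. It starts standing in the wooden block, collar on the block's top; pull straight up. Merely dropped in the fork it can hang on the eye.
- pin_block: Fixed wooden block 70 x 70 x 82 mm with a central vertical hole (14 mm) in which the pin stands; origin under its centre, z up. It may be to the right or the left of the stop.
- jar: Bystander: closed glass jar, 72 mm in diameter, 100 mm tall, origin under its centre; it takes the place on the other side of the stop from the block.
- wrench: Bystander: steel wrench lying on the bench beyond the stop, along its x.
- offcut: Bystander: wood offcut 90 x 50 x 30 mm, origin under its centre.
- tape_roll: Bystander: flat yellow disc-like tape roll 70 mm in diameter, 24 mm tall, nearer the robot than the stop, origin under its centre.
Not all that is in view belongs to the job. Several things have the shape of the pin; the one meant has the colours described above.

How it is judged:
On the way, in this order (a step that is already met when the one before it is completed fails the run):
1. the swing arm is closed into the fork (value of joint swing_arm below 0.025 rad), for 0.2 s.
2. the pin's nose is in the upper ear's hole (z of pin in the frame of stop_base below 0.074 m and x of pin in the frame of stop_base between -0.004 and 0.004 m and y of pin in the frame of stop_base between -0.0165 and 0.0165 m and value of joint swing_arm below 0.025 rad), for 0.1 s.
At the end, for the whole second after the job is handed in: The pin stands upright (within 0.06 rad) through both ears and the arm's eye, its collar seated on the upper ear within about 2 mm, the arm closed (below 0.025 rad), the pin at rest and released (z of pin in the frame of stop_base between 0.009 and 0.0142 m and x of pin in the frame of stop_base between -0.004 and 0.004 m and y of pin in the frame of stop_base between -0.0165 and 0.0165 m and value of joint swing_arm below 0.025 rad and angle between pin's own z axis and vertical below 0.06 rad and linear speed of pin below 0.02 m/s and contact force between the fingers and pin below 0.1 N); the robot touches nothing.
It fails at once if the pin is forced against the stop too hard (60 N of contact, wedging included) (contact force between pin and stop_base above 60 N).
It fails at once if the jar is moved more than 30 mm (distance of jar from where it was at the start of the episode above 0.03 m).
It fails at once if the wrench is moved more than 30 mm (distance of wrench from where it was at the start of the episode above 0.03 m).
It fails at once if the offcut is moved more than 30 mm (distance of offcut from where it was at the start of the episode above 0.03 m).
It fails at once if the tape_roll is moved more than 30 mm (distance of tape_roll from where it was at the start of the episode above 0.03 m).
It also fails if it takes over 72 s, if anything falls off the work surface, if the arm or the gripper's body presses on something with over 40 N, if the wrist force passes 120 N, or if a joint passes its speed limit or range.

## Robot

A 6-joint arm with a two-finger parallel gripper is mounted at the origin on the work surface. World frame = base frame: x ahead of the robot, y to its left, z up, the work surface at z = 0. Lengths are in m, angles in rad, forces in N, time in s.
With the tool pointing down it reaches from about 0.3 to 0.875 m from the base axis. Payload 6.4 kg.
Tool frame: the origin (TCP) lies at the centre of the arm's flange, where the gripper is bolted on; the fingertips stand 173 mm ahead of it and the grasp point (between the pads) lies 155 mm ahead of it; z points along the fingers, y is the line along which they close (so a half turn about z gives the same grasp; the last joint's range is limited). The gripper opens to 85 mm and grips with 20 to 120 N. Pads are 22 mm wide; open, the fingers measure 114 mm over their backs; the gripper's body (76 mm by 85 mm) begins 54 mm behind the grasp point. The pads swing forward as they close: fully open they stand 13 mm farther back than shut.
Start: joints at [-1.535, 0.181, 1.607, -0, 1.354, -0.206], TCP at [0.138, -0.558, 0.405] pointing down, gripper open.
Joint ranges: [-2.99, 2.99], [-0.89, 2.07], [0.3, 2.58], [-1.14, 4.28], [0, 2.63], [-3.12, 3.12]. Speed limits (rad/s): [2.57, 2.57, 3.01, 3.14, 3.14, 3.14].

## Interface

Orientations are given as a unit quaternion [w, x, y, z].
In Python, from bench import get_obs, camera, get_calibration, hand_in gives the robot as it stands. The module is installed in compiled form; this text tells all that it offers.
- The arm moves only by the tool drive_tool, never from a script. Its argument "increments" is a list of rows, each a list of 2 entries, a list of its own where there are three numbers: the shift along the tool's x, y, z normalised to -1 to 1, where 1 is 250 mm, then the turn about the tool's z normalised to -1 to 1, where 1 is 90 degrees. A call has exactly 8 rows; each row is the pose to reach, as a shift and turn from the pose commanded when the call began, along the tool's axes at that moment; what a row does not reach only later rows make up. A row lasts 1/8 s, in which the tool goes at most 62.5 mm and 10.7 degrees, less where a joint would pass 70% of its speed; a pose out of reach is approached as far as the arm can. A call with a number of a shift or a turn outside -1 to 1 is refused whole. A call with a gripper value outside its range is refused whole. "claw" is the closure, from 0 (fully open) to 1 (shut), set as the call begins (left out, the last holds). The fingers move at their own pace and stop on an object; the grip force is fixed at half the most. Time passes only in rows, so rows that repeat a pose let the fingers close, or fill a call up. It gives the time, the measured TCP pose, the force and the opening at its end, in the units of the state.
- get_obs(): the state, without advancing time (a new reading comes with each control period).
- camera(name): name is "scene" or "top" or "wrist"; returns the picture (384x512x3 uint8, blue, green, red); there is no depth.
- get_calibration(name): a dict with "K" (3x3 intrinsics, pixels), "origin" and "orientation" of the camera in the world. Camera axes: x right, y down, z forward; pixel columns grow to the right and rows downward; lengths in m; the calibration is good to about 2 mm. The wrist camera is an equidistant fisheye: a pixel r from the principal point sees the ray r / f radians off the axis. A picture is of the moment at which its call begins: read the wrist's pose just before it. get_calibration takes no time and is no camera call; for the wrist camera it gives the pose at the moment of the call.
- hand_in(): hands the job in, once; it reports no verdict.
The state is a dict: "time_s": time; "q": joint angles; "dq": joint speeds; "joint_efforts": joint torques, N m; "eef_pos": TCP position; "eef_rot": TCP orientation; "wrist_force": force on the tool from outside, world axes, zero at the start; "torque": the same for the moment, N m; "opening": opening from 0.0 (shut) to 1.0 (fully open).
Only numpy, scipy, OpenCV 4.12 (cv2) and the standard library are available. Lean on these libraries where they do the work, as an engineer would, in place of code of your own. Each camera call takes 0.05 s, during which the arm holds its last target. There are 200 camera calls.

## Working session

There is one attempt and no reset: what is moved stays moved. The work goes in short steps, Python scripts to look and compute and a tool call to move; the robot and the scene stay as the last step left them, time stands still between calls to the robot, and variables do not carry over. Pictures are saved under pics/ and viewed, on a budget of 10 in all, crops included, one or two more only if the job needs it, and the job is handed in when it is done.

Besides the shell and the picture viewer there is one more tool, called after "Request:" as name(argument=value, ...), one argument or row to a line, values as JSON. drive_tool: Moves the arm, as the interface text tells. Its arguments: {"type":"object","properties":{"increments":{"type":"array","items":{"type":"array"}},"claw":{"type":"number"}},"required":["increments"]}

```bash
mkdir -p pics; python3 - <<'E'
from bench import *
import cv2,numpy as np
o=get_obs();print({k:np.round(v,3).tolist() for k,v in o.items()})
for n in ("scene","top","wrist"):
    c=get_calibration(n);print(n,{k:np.round(v,4).tolist() for k,v in c.items()})
    cv2.imwrite(f"pics/{n}0.png",camera(n))
E
```

```text
{'time_s': 0.0, 'q': [-1.535, 0.182, 1.608, -0.0, 1.354, -0.206], 'dq': [0.0, 0.002, -0.002, 0.0, 0.001, -0.001], 'joint_efforts': [0.001, -44.487, -35.134, -0.0, 0.009, -0.0], 'eef_pos': [0.138, -0.558, 0.404], 'eef_rot': [-0.001, 0.993, 0.121, 0.0], 'wrist_force': [-0.503, -0.142, -0.851], 'torque': [0.007, -0.001, -0.049], 'opening': 1.003}
scene {'K': [[384.532, 0.0, 253.2221], [0.0, 384.532, 195.6478], [0.0, 0.0, 1.0]], 'origin': [1.2017, 0.5163, 0.6345], 'orientation': [-0.1971, 0.4089, 0.7931, -0.4061]}
top {'K': [[444.5955, 0.0, 262.4024], [0.0, 444.5955, 189.1703], [0.0, 0.0, 1.0]], 'origin': [0.5187, 0.0705, 1.3383], 'orientation': [0.0124, -0.7017, 0.7119, -0.026]}
wrist {'K': [[297.3186, 0.0, 255.1079], [0.0, 297.3186, 192.1502], [0.0, 0.0, 1.0]], 'origin': [0.201, -0.5413, 0.3722], 'orientation': [0.1026, 0.7804, -0.6114, -0.0809]}
```

View pics/top0.png

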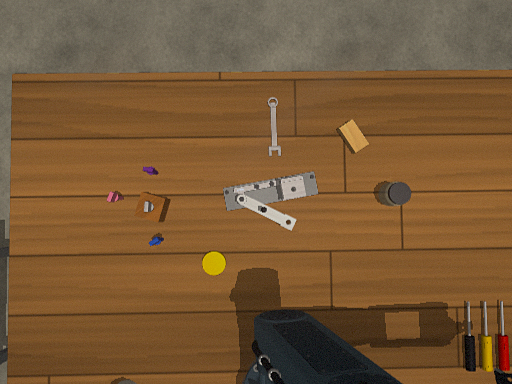

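View pics/scene0.png

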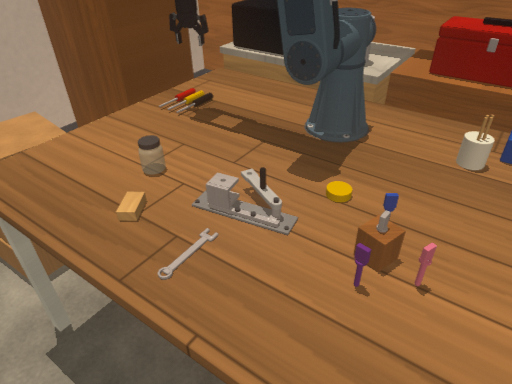

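The top view shows the rail from (225,200) to (318,183), with the fork near (292,187), the hinge near (241,199) and the eye near (290,223). The pin stands in its block at (150,207) and the jar is at (398,193). The purple, pink and blue pins are distractors. Next I'll zoom in.

```bash
cat > h.py <<'E'
import numpy as np,cv2
from scipy.spatial.transform import Rotation as R
from bench import *
def rot(q): return R.from_quat([q[1],q[2],q[3],q[0]])
def ray(n,px,c=None):
    c=c or get_calibration(n);K=np.array(c["K"]);px=np.atleast_2d(np.array(px,float))
    u=(px-K[:2,2])/K[0,0]
    if n=="wrist":
        t=np.linalg.norm(u,axis=1,keepdims=True);d=np.c_[u/np.maximum(t,1e-9)*np.sin(t),np.cos(t)]
    else: d=np.c_[u,np.ones(len(u))]
    return np.array(c["origin"]),rot(c["orientation"]).apply(d)
def onz(n,px,z,c=None):
    o,d=ray(n,px,c);z=np.asarray(z)
    return o+d*((z-o[2])/d[:,2])[:,None]
E
python3 - <<'E'
from h import *
im=cv2.imread("pics/top0.png")
a=cv2.resize(im[165:240,215:330],None,fx=6.9,fy=6.9,interpolation=cv2.INTER_CUBIC)[:,:790]
b=cv2.resize(im[180:230,125:180],None,fx=1,fy=1)
cv2.imwrite("pics/z1.png",a)
hsv=cv2.cvtColor(im,cv2.COLOR_BGR2HSV)
m=((hsv[...,1]<70)&(hsv[...,2]>60)).astype(np.uint8);m[:165]=0;m[240:]=0;m[:,:215]=0;m[:,330:]=0
cs=cv2.findContours(m,0,2)[0]
for k in cs:
    if cv2.contourArea(k)>20: print(cv2.minAreaRect(k))
print(onz("top",[[225,200],[318,183],[241,199],[290,223],[151,207],[148,207],[398,193],[213,263],[274,125],[262,209]],[.008,.008,.066,.056,.082,.11,.1,.024,.01,.115]).round(3))
E
```

```text
((272.87091064453125, 205.84410095214844), (54.14475631713867, 92.9412841796875), 79.42646789550781)
[[ 0.56   0.157  0.008]
 [ 0.607 -0.123  0.008]
 [ 0.561  0.107  0.066]
 [ 0.49  -0.033  0.056]
 [ 0.541  0.36   0.082]
 [ 0.541  0.361  0.11 ]
 [ 0.57  -0.334  0.1  ]
 [ 0.376  0.192  0.024]
 [ 0.784  0.006  0.01 ]
 [ 0.531  0.048  0.115]]
```

View pics/z1.png

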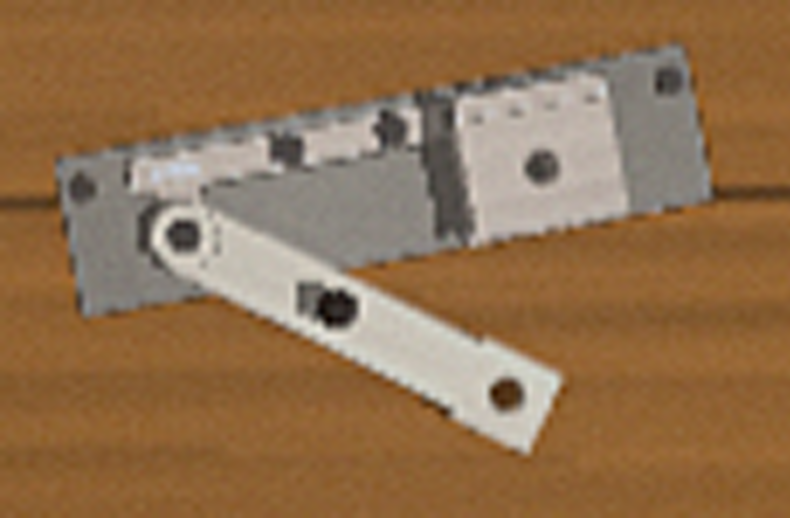

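The zoom shows the rail corners at (57,157), (684,43), (713,198) and (84,316). The ear's hole is at (541,166), the hinge at (183,235), the handle top near (338,309) and the eye at (507,393).

```bash
cat >> h.py <<'E'
E
python3 - <<'E'
from h import *
z=lambda p:(np.array(p,float)+.5)/6.9-.5+[215,165]
c=onz("top",z([[57,157],[684,43],[713,198],[84,316]]),.008)[:,:2]
TL,TR,BR,BL=c
y=(TL+BL)/2-(TR+BR)/2;print("len",np.linalg.norm(y),"w",np.linalg.norm(TL-BL),np.linalg.norm(TR-BR));y/=np.linalg.norm(y);x=np.array([y[1],-y[0]])
yaw=np.arctan2(-y[0],y[1]);o=c.mean(0)-y*.06
print("yaw",yaw,"o",o)
P=onz("top",z([[541,166],[183,235],[338,309],[507,393]]),[.08,.066,.115,.056])
for p in P:
    d=p[:2]-o;print(p.round(4),"stop",(d@x).round(4),(d@y).round(4))
d=P[2,:2]-P[1,:2]; print("arm angle",np.arctan2(-(d@x),-(d@y)))
d=P[3,:2]-P[1,:2]; print("arm angle",np.arctan2(-(d@x),-(d@y)))
E
```

```text
len 0.277690584650821 w 0.06992090608026585 0.0687766985062919
yaw 0.16871143512410197 o [ 0.59699104 -0.03892347]
[ 0.5874 -0.0412  0.08  ] stop -0.0099 -0.0006
[0.5616 0.1067 0.066 ] stop -0.0105 0.1495
[0.5295 0.044  0.115 ] stop -0.0526 0.0931
[ 0.494  -0.0273  0.056 ] stop -0.0996 0.0287
arm angle 0.6407220165681643
arm angle 0.6356899420064399
```

Request:
drive_tool(
  increments=[
    [[0.1,-0.1,0],0],
    [[0.25,-0.25,0],0],
    [[0.4,-0.4,0],0],
    [[0.55,-0.55,0],0],
    [[0.7,-0.7,0],0],
    [[0.85,-0.85,0],0],
    [[0.96,-0.97,0],0],
    [[0.96,-0.97,0],0],
  ],
  claw=1,
)

```text
time_s: 1.15
eef_pos: [0.3134, -0.2633, 0.4046]
eef_rot: [-0.0, 0.992, 0.123, 0.0]
wrist_force: [-0.7, 0.0, -0.1]
opening: 0.002
```

Request:
drive_tool(
  increments=[
    [[0.1,-0.1,0],0],
    [[0.25,-0.25,0],0],
    [[0.4,-0.4,0],0],
    [[0.55,-0.55,0],0],
    [[0.7,-0.7,0],0],
    [[0.85,-0.85,0],0],
    [[0.96,-0.97,0],0.047],
    [[0.96,-0.97,0],0.047],
  ],
)

```text
time_s: 2.15
eef_pos: [0.4886, 0.0286, 0.4043]
eef_rot: [-0.0, 0.996, 0.085, -0.0]
wrist_force: [-0.7, -0.0, -0.3]
opening: 0.003
```

```bash
cat >> h.py <<'E'
def pose():
    o=get_obs();r=rot(o["eef_rot"]);x=r.apply([1,0,0])
    print("t",round(o["time_s"],2),"p",np.round(o["eef_pos"],4),"yaw",round(np.arctan2(x[1],x[0]),4),"zax",r.apply([0,0,1]).round(3),"F",np.round(o["wrist_force"],1),"op",round(o["opening"],3));return np.array(o["eef_pos"]),r
def to(t,p=None):
    q,r=pose();p=q if p is None else p
    print("inc",(r.inv().apply(np.array(t)-p)/.25).round(3))
E
python3 - <<'E'
from h import *
to([.4885,.0293,.262])
cv2.imwrite("pics/w1.png",camera("wrist"))
import json;json.dump({k:np.array(v).tolist() for k,v in get_calibration("wrist").items()},open("w1.json","w"))
E
```

```text
t 2.15 p [0.4886 0.0286 0.4043] yaw 0.1705 zax [-0.  0. -1.] F [-0.7 -0.  -0.3] op 0.003
inc [ 0.    -0.003  0.569]
```

View pics/w1.png

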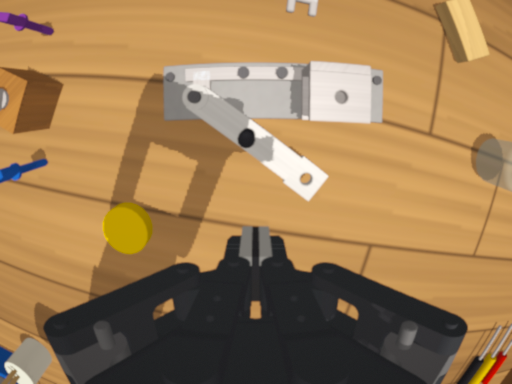

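The wrist view shows the ear's hole at (341,97), the hinge at (195,97), the handle top at (247,138) and the eye at (306,179). The shut fingers end near (256,230).

```bash
python3 - <<'E'
from h import *
import json
c=json.load(open("w1.json"))
im=cv2.cvtColor(cv2.imread("pics/w1.png"),cv2.COLOR_BGR2GRAY)
def blob(x,y,r=14):
    w=im[y-r:y+r,x-r:x+r];m=(w<130).astype(np.uint8)
    n,l,s,ce=cv2.connectedComponentsWithStats(m);k=l[r,r];return ce[k]+[x-r,y-r],s[k,4]
for p,z in (((341,97),.08),((195,97),.066)):
    b=blob(*p);print(b,onz("wrist",b[0],z,c).round(4))
print(onz("wrist",[[247,138],[306,179]],[.115,.056],c).round(4))
E
```

```text
(array([340.42875648,  96.51036269]), np.int32(772)) [[ 0.5861 -0.041   0.08  ]]
(array([193.66901408,  96.5       ]), np.int32(142)) [[0.5607 0.1049 0.066 ]]
[[ 0.5305  0.0428  0.115 ]
 [ 0.4925 -0.0278  0.056 ]]
```

Request:
drive_tool(
  increments=[
    [[0,0,0.1],0],
    [[0,0,0.2],0],
    [[0,0,0.3],0],
    [[0,0,0.4],0],
    [[0,0,0.5],0],
    [[0,0,0.57],0],
    [[0,0,0.57],0],
    [[0,0,0.57],0],
  ],
)

```text
time_s: 3.2
eef_pos: [0.4879, 0.0265, 0.2629]
eef_rot: [0.0, 0.997, 0.083, 0.0]
wrist_force: [0.0, -0.9, -0.0]
opening: 0.002
```

Request:
drive_tool(
  increments=[
    [[0.03,0,0],0],
    [[0.06,0,0],0],
    [[0.09,0,0],0],
    [[0.12,0,0],0],
    [[0.15,0,0],0],
    [[0.18,0,0],0],
    [[0.21,0,0],0],
    [[0.24,0,0],0],
  ],
)

```text
time_s: 4.2
eef_pos: [0.5465, 0.0281, 0.2625]
eef_rot: [0.011, 0.996, 0.084, -0.004]
wrist_force: [-12.9, -62.4, 4.9]
opening: -0.002
```

Request:
drive_tool(
  increments=[
    [[0.004,0,0],0],
    [[0.008,0,0],0],
    [[0.012,0,0],0],
    [[0.016,0,0],0],
    [[0.02,0,0],0],
    [[0.024,0,0],0],
    [[0.028,0,0],0],
    [[0.03,0,0],0],
  ],
)

```text
time_s: 5.2
eef_pos: [0.5555, 0.0283, 0.2627]
eef_rot: [0.011, 0.996, 0.083, -0.001]
wrist_force: [-3.7, -59.4, -1.9]
opening: -0.002
```

The sideways force of 60 N means the finger slid to the wrong side of the handle. I'll back off and look.

Request:
drive_tool(
  increments=[
    [[0,0.05,0],0],
    [[-0.03,0.08,0],0],
    [[-0.06,0.08,0],0],
    [[-0.1,0.08,0],0],
    [[-0.15,0.08,0],0],
    [[-0.2,0.08,0],0],
    [[-0.24,0.06,0],0],
    [[-0.24,0.06,0],0],
  ],
)

```text
time_s: 6.2
eef_pos: [0.4967, 0.0144, 0.2622]
eef_rot: [-0.0, 0.996, 0.084, -0.0]
wrist_force: [-0.3, -0.0, -0.7]
opening: -0.002
```

```bash
python3 - <<'E'
from h import *
pose()
cv2.imwrite("pics/w2.png",camera("wrist"))
import json;json.dump({k:np.array(v).tolist() for k,v in get_calibration("wrist").items()},open("w2.json","w"))
E
```

```text
t 6.2 p [0.4967 0.0144 0.2622] yaw 0.1682 zax [-0.  0. -1.] F [-0.3 -0.  -0.7] op -0.002
```

View pics/w2.png

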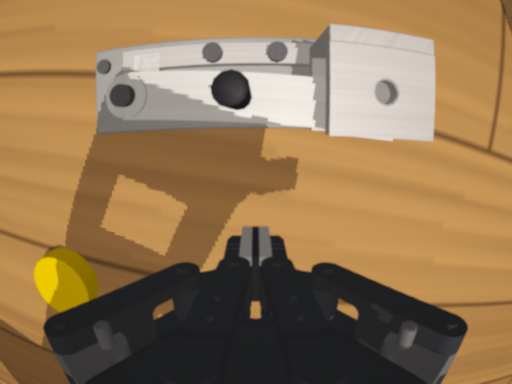

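The arm looks nearly closed: handle top at about (231,86), hinge at (122,95), ear hole at (386,92). I'll work out the angle.

```bash
python3 - <<'E'
from h import *
import json
c=json.load(open("w2.json"))
im=cv2.cvtColor(cv2.imread("pics/w2.png"),cv2.COLOR_BGR2GRAY)
n,l,s,ce=cv2.connectedComponentsWithStats((im[:150]<45).astype(np.uint8))
for k in range(1,n):
    if s[k,4]>80: print(ce[k],s[k])
H=onz("wrist",[[122,95],[386,92]],[.066,.08],c);print(H.round(4))
hp=onz("wrist",[[231,82],[231,86],[231,90]],.115,c);print(hp.round(4))
x=np.array([np.cos(.169),np.sin(.169)]);y=np.array([-x[1],x[0]])
for h in hp: d=h[:2]-H[0,:2];print(np.round([d@x,d@y],4),np.arctan2(-(d@x),-(d@y)))
# arm -x edge line: angle from bottom edge of arm visible (z .056)
E
```

```text
[228.39802632  93.1875    ] [212  72  38  37 304]
[[ 0.563   0.105   0.066 ]
 [ 0.5879 -0.0402  0.08  ]]
[[0.5726 0.0373 0.115 ]
 [0.5711 0.0371 0.115 ]
 [0.5695 0.0368 0.115 ]]
[-0.0019 -0.0684] 0.027674648191308254
[-0.0035 -0.0684] 0.05070621545398256
[-0.005  -0.0684] 0.07362894832366387
```

Request:
drive_tool(
  increments=[
    [[0,0,-0.08],-0.11],
    [[0,0,-0.16],-0.22],
    [[0,0,-0.24],-0.33],
    [[0,0,-0.28],-0.44],
    [[0,0,-0.28],-0.55],
    [[0,0,-0.28],-0.66],
    [[0,0,-0.28],-0.77],
    [[0,0,-0.28],-0.88],
  ],
  claw=0.4,
)

```text
time_s: 7.25
eef_pos: [0.4979, 0.014, 0.3324]
eef_rot: [0.0, 0.712, 0.702, 0.0]
wrist_force: [0.0, -0.3, 0.4]
opening: 0.6
```

Request:
drive_tool(
  increments=[
    [[0,0,0],-0.08],
    [[0,0,0],-0.12],
    [[0,0,0],-0.12],
    [[0,0,0],-0.12],
    [[0,0,0],-0.12],
    [[0,0,0],-0.12],
    [[0,0,0],-0.12],
    [[0,0,0],-0.12],
  ],
)

```text
time_s: 8.25
eef_pos: [0.4975, 0.014, 0.3322]
eef_rot: [0.0, 0.645, 0.764, 0.0]
wrist_force: [-0.0, -0.2, -0.2]
opening: 0.6
```

```bash
python3 - <<'E'
from h import *
to([.5715,.037,.272]);print(np.round(get_obs()["q"],2))
E
```

```text
t 8.25 p [0.4975 0.014  0.3322] yaw 1.7387 zax [ 0.  0. -1.] F [-0.  -0.2 -0.2] op 0.6
inc [0.041 0.307 0.241]
[-0.21  0.09  1.87  0.    1.19 -0.38]
```

Request:
drive_tool(
  increments=[
    [[0.02,0.1,0],0],
    [[0.04,0.2,0],0],
    [[0.04,0.3,0],0],
    [[0.04,0.3,0.05],0],
    [[0.04,0.3,0.13],0],
    [[0.04,0.3,0.22],0],
    [[0.04,0.3,0.3],0],
    [[0.04,0.3,0.3],0],
  ],
)

```text
time_s: 9.25
eef_pos: [0.5678, 0.0364, 0.2547]
eef_rot: [-0.002, 0.645, 0.764, -0.002]
wrist_force: [-0.1, -0.8, 0.4]
opening: 0.597
```

Request:
drive_tool(
  increments=[
    [[0,0.015,0],0],
    [[0,0.03,0],0],
    [[0,0.04,0],0],
    [[0,0.048,0],0],
    [[0,0.056,0],0],
    [[0,0.062,0],0],
    [[0,0.068,0],0],
    [[0,0.068,0],0],
  ],
)

```text
time_s: 10.25
eef_pos: [0.5866, 0.0392, 0.2572]
eef_rot: [-0.0, 0.645, 0.764, 0.0]
wrist_force: [-0.6, 0.4, 0.4]
opening: 0.598
```

Request:
drive_tool(
  increments=[
    [[0,0.004,0],0],
    [[0,0.008,0],0],
    [[0,0.012,0],0],
    [[0,0.016,0],0],
    [[0,0.02,0],0],
    [[0,0.024,0],0],
    [[0,0.024,0],0],
    [[0,0.024,0],0],
  ],
)

```text
time_s: 11.25
eef_pos: [0.5917, 0.0398, 0.257]
eef_rot: [-0.001, 0.645, 0.764, -0.001]
wrist_force: [-6.2, -4.3, 3.6]
opening: 0.603
```

Request:
drive_tool(
  increments=[
    [[0,0.003,0],0],
    [[0,0.006,0],0],
    [[0,0.009,0],0],
    [[0,0.012,0],0],
    [[0,0.015,0],0],
    [[0,0.018,0],0],
    [[0,0.018,0],0],
    [[0,0.018,0],0],
  ],
)

```text
time_s: 12.25
eef_pos: [0.5943, 0.0401, 0.2567]
eef_rot: [-0.003, 0.645, 0.764, -0.004]
wrist_force: [-17.7, -6.2, 13.4]
opening: 0.599
```

Request:
drive_tool(
  increments=[
    [[0,-0.05,0],0],
    [[0,-0.09,0],0],
    [[0,-0.09,-0.1],0],
    [[0,-0.09,-0.25],0],
    [[0,-0.09,-0.4],0],
    [[0.1,-0.08,-0.53],0],
    [[0.25,-0.06,-0.53],0],
    [[0.45,-0.04,-0.53],0],
  ],
)

```text
time_s: 13.25
eef_pos: [0.5683, 0.1507, 0.3906]
eef_rot: [0.001, 0.646, 0.763, 0.001]
wrist_force: [0.7, -0.2, 0.1]
opening: 0.6
```

Request:
drive_tool(
  increments=[
    [[0.15,0,0],0],
    [[0.3,0,0],0],
    [[0.43,0,0],0],
    [[0.49,0,0],0],
    [[0.49,0,0],0],
    [[0.49,0,0],0],
    [[0.49,0,0],0],
    [[0.49,0,0],0],
  ],
  claw=0.2,
)

```text
time_s: 14.25
eef_pos: [0.548, 0.2703, 0.3897]
eef_rot: [0.0, 0.646, 0.764, 0.0]
wrist_force: [-0.2, -0.2, -0.0]
opening: 0.801
```

```bash
python3 - <<'E'
from h import *
pose()
im=camera("wrist");cv2.imwrite("pics/w3.png",im)
import json;c={k:np.array(v).tolist() for k,v in get_calibration("wrist").items()};json.dump(c,open("w3.json","w"))
cv2.imwrite("pics/top3.png",camera("top"))
# project block centre guess
r=rot(c["orientation"]).inv().apply(np.array([.541,.361,.12])-c["origin"]);t=np.arctan2(np.hypot(*r[:2]),r[2]);u=r[:2]/np.hypot(*r[:2])*t*297.3+[255.1,192.2];print(u)
x0,y0=max(0,int(u[0])-80),max(0,int(u[1])-60)
a=cv2.resize(im[y0:y0+120,x0:x0+160],(640,480),interpolation=cv2.INTER_CUBIC)
print(x0,y0);cv2.imwrite("pics/w3z.png",a)
E
```

```text
t 14.25 p [0.548  0.2703 0.3897] yaw 1.7376 zax [ 0. -0. -1.] F [-0.2 -0.2 -0. ] op 0.801
[265.59310313  84.19629779]
185 24
```

View pics/w3z.png

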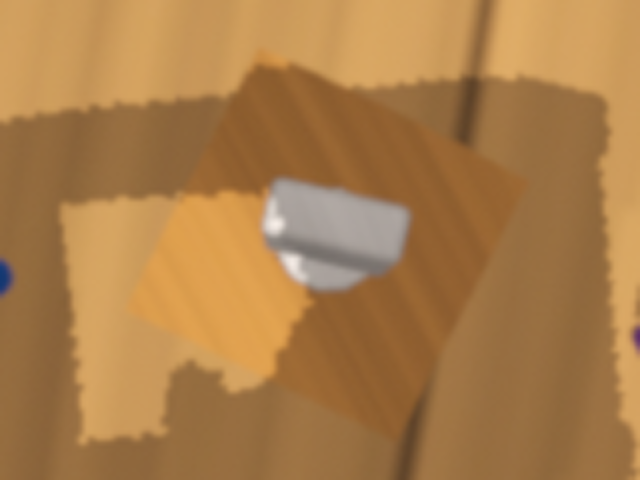

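The zoom shows the lug's top face with its far edge from (275,179) to (411,208) and its near edge from about (266,230) to (402,257). The collar shows below it.

```bash
python3 - <<'E'
from h import *
import json
c=json.load(open("w3.json"))
z=lambda p:(np.array(p,float)+.5)/4-.5+[185,24]
P=onz("wrist",z([[275,179],[411,208],[402,255],[266,228]]),.124,c)[:,:2];print(P.round(4))
print([np.linalg.norm(P[i]-P[i-1]).round(4) for i in range(4)])
l=(P[1]+P[2]-P[0]-P[3])/2;print("centre",P.mean(0).round(4),"long yaw",np.arctan2(l[1],l[0]))
b=onz("wrist",z([[262,55],[527,182],[400,437],[130,305]]),.082,c)[:,:2];print("block",b.mean(0).round(4),[np.linalg.norm(b[i]-b[i-1]).round(4) for i in range(4)])
e=b[1]-b[0];print(np.arctan2(e[1],e[0]))
p,r=pose();print(np.round(get_obs()['q'],2))
E
```

```text
[[0.5295 0.3714]
 [0.5564 0.3704]
 [0.5563 0.3608]
 [0.5294 0.3615]]
[np.float64(0.01), np.float64(0.027), np.float64(0.0096), np.float64(0.0269)]
centre [0.5429 0.366 ] long yaw -0.03063383628342704
block [0.5432 0.3655] [np.float64(0.0665), np.float64(0.0678), np.float64(0.0677), np.float64(0.0696)]
-0.27736665372151503
t 14.35 p [0.5479 0.2705 0.3897] yaw 1.738 zax [ 0. -0. -1.] F [-0.4  0.5 -0.1] op 0.8
[ 0.26  0.27  1.53 -0.    1.34  0.1 ]
```

Request:
drive_tool(
  increments=[
    [[0.06,0.01,0],-0.11],
    [[0.12,0.02,0],-0.22],
    [[0.18,0.03,0],-0.33],
    [[0.24,0.03,0],-0.44],
    [[0.3,0.04,0],-0.55],
    [[0.36,0.04,0],-0.66],
    [[0.38,0.04,0],-0.77],
    [[0.38,0.04,0],-0.875],
  ],
)

```text
time_s: 15.35
eef_pos: [0.5416, 0.3667, 0.3896]
eef_rot: [-0.0, 0.011, 1.0, 0.0]
wrist_force: [0.0, -0.8, 0.3]
opening: 0.797
```

Request:
drive_tool(
  increments=[
    [[0,0,0],0],
    [[0,0,0.06],0],
    [[0,0,0.15],0],
    [[0,0,0.25],0],
    [[0,0,0.25],0],
    [[0,0,0.25],0],
    [[0,0,0.25],0],
    [[0,0,0.25],0],
  ],
)

```text
time_s: 16.35
eef_pos: [0.542, 0.3665, 0.3283]
eef_rot: [0.001, 0.014, 1.0, 0.0]
wrist_force: [0.3, -0.8, 0.3]
opening: 0.798
```

```bash
python3 - <<'E'
from h import *
to([.5430,.3657,.265])
im=camera("wrist");cv2.imwrite("pics/w4.png",im)
import json;c={k:np.array(v).tolist() for k,v in get_calibration("wrist").items()};json.dump(c,open("w4.json","w"))
E
```

```text
t 16.35 p [0.542  0.3665 0.3283] yaw 3.113 zax [ 0.002  0.001 -1.   ] F [ 0.3 -0.8  0.3] op 0.798
inc [-0.004 -0.003  0.253]
```

View pics/w4.png

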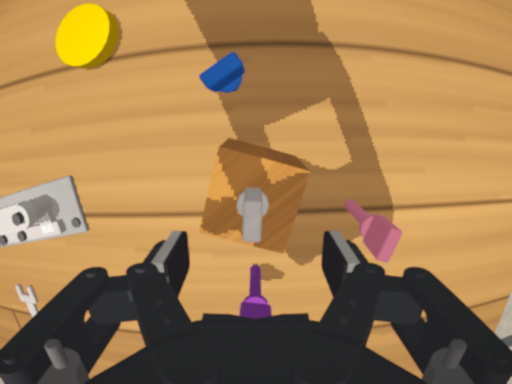

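The lug (253,190–240) lies centred between the open pads (midline about 255) and aligned with them. I'll descend and grip.

Request:
drive_tool(
  increments=[
    [[0,0,0.05],0],
    [[0,0,0.1],0],
    [[0,0,0.15],0],
    [[0,0,0.2],0],
    [[0,0,0.25],0],
    [[0,0,0.25],0],
    [[0,0,0.25],0],
    [[0,0,0.25],0],
  ],
)

```text
time_s: 17.4
eef_pos: [0.542, 0.3665, 0.2655]
eef_rot: [0.001, 0.014, 1.0, 0.0]
wrist_force: [-0.1, -1.0, 0.7]
opening: 0.796
```

Request:
drive_tool(
  increments=[
    [[0,0,0],0],
    [[0,0,0],0],
    [[0,0,0],0],
    [[0,0,0],0],
    [[0,0,0],0],
    [[0,0,0],0],
    [[0,0,0],0],
    [[0,0,0],0],
  ],
  claw=1,
)

```text
time_s: 18.4
eef_pos: [0.5418, 0.3661, 0.2649]
eef_rot: [-0.0, 0.014, 1.0, -0.0]
wrist_force: [-1.6, -4.8, 5.0]
opening: 0.126
```

```bash
python3 - <<'E'
from h import *
pose()
E
```

```text
t 18.4 p [0.5418 0.3661 0.2649] yaw 3.1131 zax [-0.    -0.001 -1.   ] F [-1.6 -4.8  5. ] op 0.126
```

Request:
drive_tool(
  increments=[
    [[0,0,-0.02],0],
    [[0,0,-0.06],0],
    [[0,0,-0.12],0],
    [[0,0,-0.2],0],
    [[0,0,-0.29],0],
    [[0,0,-0.38],0],
    [[0,0,-0.47],0],
    [[0,0,-0.54],0],
  ],
)

```text
time_s: 19.4
eef_pos: [0.5416, 0.3671, 0.4028]
eef_rot: [0.001, 0.014, 1.0, 0.001]
wrist_force: [0.5, -0.3, -0.3]
opening: 0.132
```

Request:
drive_tool(
  increments=[
    [[-0.02,-0.08,0],0],
    [[-0.04,-0.2,0],0],
    [[-0.06,-0.34,0],0],
    [[-0.08,-0.48,0],0],
    [[-0.1,-0.6,0],0],
    [[-0.11,-0.72,0],0],
    [[-0.113,-0.81,0],0],
    [[-0.113,-0.81,0],0],
  ],
)

```text
time_s: 20.4
eef_pos: [0.5641, 0.1609, 0.3989]
eef_rot: [-0.001, 0.016, 1.0, -0.0]
wrist_force: [0.5, -0.3, -1.6]
opening: 0.13
```

Request:
drive_tool(
  increments=[
    [[-0.02,-0.08,0],0],
    [[-0.04,-0.2,0],0],
    [[-0.06,-0.34,0],0],
    [[-0.08,-0.48,0],0],
    [[-0.1,-0.6,0],0],
    [[-0.11,-0.72,0],0],
    [[-0.113,-0.81,0],0],
    [[-0.113,-0.81,0],0],
  ],
)

```text
time_s: 21.4
eef_pos: [0.5867, -0.0418, 0.3994]
eef_rot: [-0.0, 0.015, 1.0, -0.0]
wrist_force: [-0.1, 0.5, -1.0]
opening: 0.13
```

```bash
python3 - <<'E'
from h import *
pose()
im=camera("wrist");cv2.imwrite("pics/w5.png",im)
import json;c={k:np.array(v).tolist() for k,v in get_calibration("wrist").items()};json.dump(c,open("w5.json","w"))
for n in("top","scene"): cv2.imwrite(f"pics/{n}5.png",camera(n))
E
```

```text
t 21.4 p [ 0.5867 -0.0418  0.3994] yaw 3.1112 zax [-0. -0. -1.] F [-0.1  0.5 -1. ] op 0.13
```

View pics/w5.png

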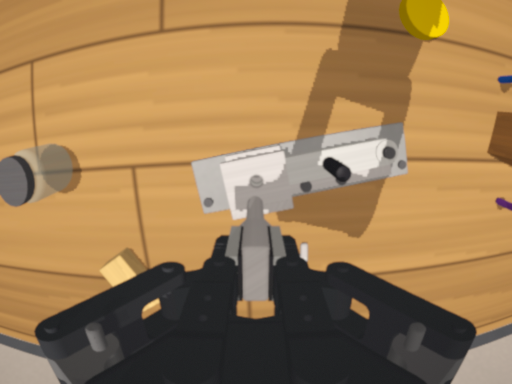

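The wrist view shows the pin held upright with its nose's end at about (255,206). The ear's hole is at (257,182) and the arm is closed.

```bash
python3 - <<'E'
from h import *
import json
c=json.load(open("w5.json"))
im=cv2.cvtColor(cv2.imread("pics/w5.png"),cv2.COLOR_BGR2GRAY)
print(im[172:212,255]); print(im[182,244:270]); print(im[206,244:268])
print("hole",onz("wrist",[[257,182],[256.5,181.5]],.08,c).round(4))
print("nose",onz("wrist",[[255,201],[255,203],[255,206]],.1484,c).round(4))
E
```

```text
[225 220 202 165 138 142 154 158 157 150 140 143 152 150 138 138 149 156
 158 159 160 160 160 153 142 134 131 129 127 127 128 127 127 127 127 127
 127 127 127 127]
[227 227 227 224 210 181 152 147 146 142 140 140 142 141 139 140 142 145
 156 184 206 204 185 175 174 174]
[159 156 147 132 131 136 136 132 129 129 128 127 127 127 128 126 123 122
 128 143 153 157 157 157]
hole [[ 0.5877 -0.038   0.08  ]
 [ 0.5872 -0.0384  0.08  ]]
nose [[ 0.5868 -0.0399  0.1484]
 [ 0.5884 -0.0399  0.1484]
 [ 0.5908 -0.04    0.1484]]
```

Request:
drive_tool(
  increments=[
    [[0,0.004,0.04],0],
    [[0,0.004,0.1],0],
    [[0,0.004,0.16],0],
    [[0,0.004,0.21],0],
    [[0,0.004,0.24],0],
    [[0,0.004,0.252],0],
    [[0,0.004,0.252],0],
    [[0,0.004,0.252],0],
  ],
)

```text
time_s: 22.55
eef_pos: [0.587, -0.0392, 0.3373]
eef_rot: [0.001, 0.014, 1.0, -0.0]
wrist_force: [0.8, 0.5, -1.0]
opening: 0.128
```

Request:
drive_tool(
  increments=[
    [[0,0,0.004],0],
    [[0,0,0.008],0],
    [[0,0,0.012],0],
    [[0,0,0.016],0],
    [[0,0,0.02],0],
    [[0,0,0.024],0],
    [[0,0,0.028],0],
    [[0,0,0.028],0],
  ],
)

```text
time_s: 23.55
eef_pos: [0.5867, -0.0392, 0.3296]
eef_rot: [-0.0, 0.014, 1.0, -0.0]
wrist_force: [0.3, -1.1, -1.1]
opening: 0.129
```

Request:
drive_tool(
  increments=[
    [[0,0,0.004],0],
    [[0,0,0.008],0],
    [[0,0,0.012],0],
    [[0,0,0.016],0],
    [[0,0,0.02],0],
    [[0,0,0.02],0],
    [[0,0,0.02],0],
    [[0,0,0.02],0],
  ],
)

```text
time_s: 24.55
eef_pos: [0.5867, -0.0393, 0.3246]
eef_rot: [-0.0, 0.014, 1.0, -0.0]
wrist_force: [-0.6, -4.7, -2.0]
opening: 0.13
```

The nose is in the hole with a slight -y force. I'll shift 0.8 mm and continue.

Request:
drive_tool(
  increments=[
    [[0,-0.003,0.002],0],
    [[0,-0.003,0.006],0],
    [[0,-0.003,0.01],0],
    [[0,-0.003,0.015],0],
    [[0,-0.003,0.02],0],
    [[0,-0.003,0.025],0],
    [[0,-0.003,0.03],0],
    [[0,-0.003,0.03],0],
  ],
)

```text
time_s: 25.55
eef_pos: [0.5867, -0.0398, 0.3169]
eef_rot: [-0.0, 0.014, 1.0, 0.0]
wrist_force: [-0.1, -1.5, -2.1]
opening: 0.128
```

Request:
drive_tool(
  increments=[
    [[0,-0.001,0.006],0],
    [[0,-0.001,0.012],0],
    [[0,-0.001,0.018],0],
    [[0,-0.001,0.024],0],
    [[0,-0.001,0.03],0],
    [[0,-0.001,0.036],0],
    [[0,-0.001,0.042],0],
    [[0,-0.001,0.042],0],
  ],
)

```text
time_s: 26.55
eef_pos: [0.5866, -0.04, 0.3064]
eef_rot: [-0.0, 0.014, 1.0, 0.0]
wrist_force: [0.3, 0.0, -1.5]
opening: 0.131
```

Request:
drive_tool(
  increments=[
    [[0,0,0.003],0],
    [[0,0,0.007],0],
    [[0,0,0.011],0],
    [[0,0,0.015],0],
    [[0,0,0.02],0],
    [[0,0,0.024],0],
    [[0,0,0.028],0],
    [[0,0,0.028],0],
  ],
)

```text
time_s: 27.55
eef_pos: [0.5867, -0.0401, 0.2996]
eef_rot: [-0.0, 0.014, 1.0, -0.0]
wrist_force: [0.4, -1.4, -1.7]
opening: 0.129
```

Request:
drive_tool(
  increments=[
    [[0,0,0.008],0],
    [[0,0,0.016],0],
    [[0,0,0.024],0],
    [[0,0,0.032],0],
    [[0,0,0.04],0],
    [[0,0,0.048],0],
    [[0,0,0.056],0],
    [[0,0,0.06],0],
  ],
)

```text
time_s: 28.55
eef_pos: [0.5867, -0.0401, 0.2846]
eef_rot: [0.0, 0.014, 1.0, -0.0]
wrist_force: [-0.3, -0.6, -0.3]
opening: 0.133
```

Request:
drive_tool(
  increments=[
    [[0,0,0.004],0],
    [[0,0,0.008],0],
    [[0,0,0.012],0],
    [[0,0,0.016],0],
    [[0,0,0.02],0],
    [[0,0,0.024],0],
    [[0,0,0.028],0],
    [[0,0,0.032],0],
  ],
)

```text
time_s: 29.55
eef_pos: [0.5867, -0.0401, 0.2767]
eef_rot: [0.0, 0.014, 1.0, -0.0]
wrist_force: [0.3, -0.9, 0.7]
opening: 0.13
```

Request:
drive_tool(
  increments=[
    [[0,0,0.007],0],
    [[0,0,0.014],0],
    [[0,0,0.021],0],
    [[0,0,0.028],0],
    [[0,0,0.035],0],
    [[0,0,0.042],0],
    [[0,0,0.046],0],
    [[0,0,0.046],0],
  ],
)

```text
time_s: 30.55
eef_pos: [0.5867, -0.0401, 0.2651]
eef_rot: [0.0, 0.014, 1.0, -0.0]
wrist_force: [1.1, -2.3, -0.8]
opening: 0.131
```

Request:
drive_tool(
  increments=[
    [[0,0,0.002],0],
    [[0,0,0.004],0],
    [[0,0,0.006],0],
    [[0,0,0.008],0],
    [[0,0,0.01],0],
    [[0,0,0.01],0],
    [[0,0,0.01],0],
    [[0,0,0.01],0],
  ],
)

```text
time_s: 31.55
eef_pos: [0.5868, -0.0401, 0.2629]
eef_rot: [0.0, 0.014, 1.0, -0.0]
wrist_force: [-0.5, -3.1, 3.8]
opening: 0.13
```

Request:
drive_tool(
  increments=[
    [[0,0,0.001],0],
    [[0,0,0.002],0],
    [[0,0,0.003],0],
    [[0,0,0.004],0],
    [[0,0,0.004],0],
    [[0,0,0.004],0],
    [[0,0,0.004],0],
    [[0,0,0.004],0],
  ],
)

```text
time_s: 32.55
eef_pos: [0.5868, -0.0401, 0.2628]
eef_rot: [0.0, 0.014, 1.0, -0.0]
wrist_force: [-4.2, -2.4, 10.9]
opening: 0.127
```

Vertical force is up with no further motion, so the collar is seated. I'll release, rise and look.

Request:
drive_tool(
  increments=[
    [[0,0,0],0],
    [[0,0,0],0],
    [[0,0,0],0],
    [[0,0,0],0],
    [[0,0,0],0],
    [[0,0,0],0],
    [[0,0,0],0],
    [[0,0,0],0],
  ],
  claw=0.4,
)

```text
time_s: 33.55
eef_pos: [0.5867, -0.0401, 0.2617]
eef_rot: [0.0, 0.014, 1.0, -0.0]
wrist_force: [0.2, 0.6, -0.3]
opening: 0.602
```

Request:
drive_tool(
  increments=[
    [[0,0,-0.03],0],
    [[0,0,-0.08],0],
    [[0,0,-0.15],0],
    [[0,0,-0.25],0],
    [[0,0,-0.35],0],
    [[0,0,-0.45],0],
    [[0,0,-0.5],0],
    [[0,0,-0.5],0],
  ],
)

```text
time_s: 34.55
eef_pos: [0.5869, -0.0401, 0.3882]
eef_rot: [0.001, 0.014, 1.0, -0.0]
wrist_force: [0.1, -0.9, -0.1]
opening: 0.601
```

Request:
drive_tool(
  increments=[
    [[0.1,0,0],0],
    [[0.25,0,0],0],
    [[0.4,0,0],0],
    [[0.55,0,0],0],
    [[0.6,0,0],0],
    [[0.6,0,0],0],
    [[0.6,0,0],0],
    [[0.6,0,0],0],
  ],
)

```text
time_s: 35.55
eef_pos: [0.4375, -0.036, 0.3866]
eef_rot: [0.0, 0.014, 1.0, 0.0]
wrist_force: [-0.2, -0.4, -0.2]
opening: 0.597
```

```bash
python3 - <<'E'
from h import *
pose()
im=camera("wrist");s=camera("scene");t=camera("top")
K=lambda a:cv2.resize(a,(390,292),interpolation=cv2.INTER_CUBIC)
cv2.imwrite("pics/f.png",np.vstack([np.hstack([K(im),K(t[150:240,210:330])]),cv2.resize(s[145:240,150:350],(780,300+0),interpolation=cv2.INTER_CUBIC)]))
E
```

```text
t 35.55 p [ 0.4375 -0.036   0.3866] yaw 3.1133 zax [ 0.  0. -1.] F [-0.2 -0.4 -0.2] op 0.597
```

View pics/f.png

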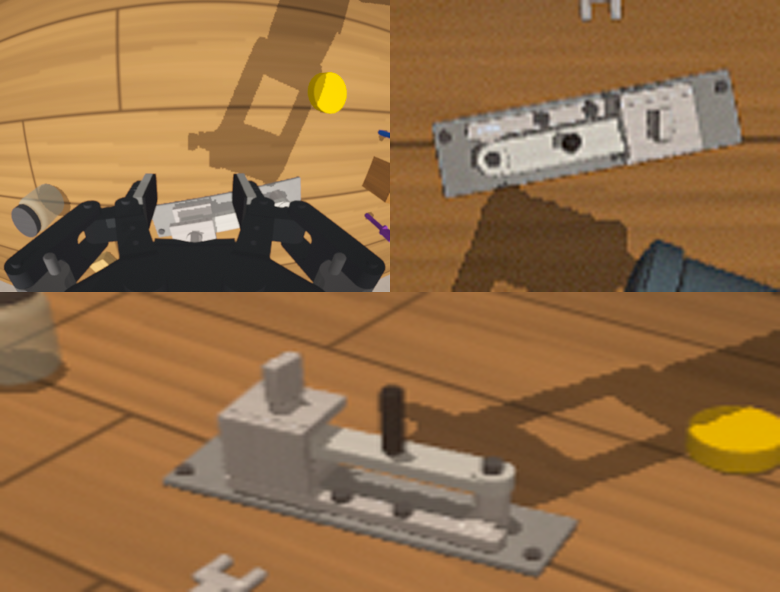

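The composite shows the pin upright in the fork (lug at about (285,380)), its collar on the upper ear, and the arm closed. The gripper is clear, so I'll hand in.

```bash
python3 -c "
from bench import hand_in
print(hand_in())"
```

```text
the job is handed in; nothing more can be done
None
```

I closed the swing arm into its fork and threaded the locking pin down until its collar sat on the upper ear. I then let go, moved the gripper clear and handed in at about 36 s.

- **Arm:** My first push with shut fingers pressed sideways on the handle, with about 62 N at the wrist, and left the arm not provably closed. I backed off and pushed again with a finger pad until the force rose to about 19 N, well above the 7 N needed to move it. I took that as the arm being against its stop; I did not measure the joint angle after that push.
- **Pin:** It went down with no more than about 5 N sideways. It stopped at the expected height, with about 11 N upward at the end.
- **Last checks:** The final pictures show the pin upright with the collar on the ear and the arm in line with the fork. The wrist force was about zero with the gripper open. The jar, wrench and tape roll appear undisturbed in these views. The offcut was barely in view, but the gripper never worked near it. I did not measure the positions of any of the four at the end.

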